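Match the two clock weights on the balance

TASK

The two brass clock weights on the pan balance have to match, but both trim rings are on the stem of one of them. Take the upper ring off, feel for the stem of the bare weight with it, thread it on and lower it gently until it lies on the brass before you let go, so that the beam comes to rest level with one ring on each weight. Never lean on the pans - the bearings are delicate - nor let the ring drop, and leave the other things where they are.

Things in the scene. Friction and masses are not known exactly. Their poses are not given: they have to be found in the camera images.
- balance: green cast base of the pan balance, fixed, origin under its middle; x to its back, y along the beam to its left, z up. On each pan stands a loose clock weight, NOT measured, upright, up to 10 mm off the pan's centre in x and in y: brass base 58 mm across, 36 mm high, 0.5 kg, with a flat-ended steel stem 8 mm thick whose end is 74 mm above the pan floor. One has both rings on its stem, the other is bare
- beam (a joint): tilt of the beam in rad: 0 = level, positive = left pan up, right pan down; stops at +0.09 and -0.09. Free on its knife edge; a weak spring levels it when both sides weigh the same, and 28 g of excess tips it by 0.02. A red-tipped pointer at its middle swings before a small white scale between the pans; the long red mark is level
- pan_left: left aluminium pan, 117 mm across, rim 3 mm; origin at the centre of its floor, axes as the balance. It stays horizontal and goes 10 mm up or down with the beam, 92 mm above the bench when level. With one ring in the hand, the pan of the bare weight starts at its top stop, pushes up with 1 to 4 N against the hand anywhere between its stops, and is hard at the lower stop
- pan_right: the same for the right pan, 220 mm from the left one
- ring_top: centre of the trim ring that starts uppermost (half-way up): brass, 54 mm across, 14 mm thick, hole 11 mm, 0.24 kg (within 4 percent), z along its axis. It starts threaded on one stem, lying on the other ring, 57 mm above the pan floor; the stem's end is then 10 mm above its top face. Lying on the brass of a weight its centre is 43 mm above the pan floor; balanced on the end of a stem it would be 81 mm above.
- ring_low: centre of the other, identical trim ring, which starts below it and lies on the brass of the same weight, 43 mm above the pan floor
- oil_jar: glass oil jar with a chrome neck, 74 mm across, 118 mm high, behind the balance; a bystander, origin at the centre of its underside
- dish: blue parts dish, 101 mm across, 16 mm high, behind the balance; a bystander
- loupe: black eye loupe, 36 mm across, 27 mm high, in front of the balance; a bystander
- tweezers: steel tweezers, 122 mm long, lying in front of the balance; a bystander

How it is judged:
At the end, for the whole second after the job is handed in: one ring is threaded on each weight's stem and lies flat on its brass base (ring centre 40 to 47 mm above its pan's floor, within 22 mm of the pan's centre, tilted less than 0.07 rad), and the beam rests level within 0.025 rad ((((z of ring_top in the frame of pan_left between 0.04 and 0.047 m and horizontal distance between ring_top and pan_left below 0.022 m and angle between ring_top's own z axis and vertical below 0.07 rad) and (z of ring_low in the frame of pan_right between 0.04 and 0.047 m and horizontal distance between ring_low and pan_right below 0.022 m and angle between ring_low's own z axis and vertical below 0.07 rad)) or ((z of ring_top in the frame of pan_right between 0.04 and 0.047 m and horizontal distance between ring_top and pan_right below 0.022 m and angle between ring_top's own z axis and vertical below 0.07 rad) and (z of ring_low in the frame of pan_left between 0.04 and 0.047 m and horizontal distance between ring_low and pan_left below 0.022 m and angle between ring_low's own z axis and vertical below 0.07 rad))) and value of joint beam between -0.025 and 0.025 rad and velocity of joint beam between -0.03 and 0.03 rad/s); the robot touches nothing.
It fails at once if the pan of the bare weight is pressed: more than 20 N on it in all, of which the weight is 5 N and a ring 2.4 N ((contact force between pan_left and anything else above 20 N and horizontal distance between ring_low and pan_left above 0.1 m) or (contact force between pan_right and anything else above 20 N and horizontal distance between ring_low and pan_right above 0.1 m)).
It fails at once if the other pan is pressed: more than 40 N on it in all, of which weight and rings are 10 N (contact force between any of pan_left, pan_right and anything else above 40 N).
It fails at once if a ring is let fall: it moves faster than 0.4 m/s (a fall of about 8 mm) with no finger on it ((linear speed of ring_top above 0.4 m/s and contact force between the fingers and ring_top below 0.05 N) or (linear speed of ring_low above 0.4 m/s and contact force between the fingers and ring_low below 0.05 N)).
It fails at once if one of the bystanders is shifted by more than 20 mm (distance of any of oil_jar, dish, loupe, tweezers from where it was at the start of the episode above 0.02 m).
It also fails if it takes over 72 s, if anything falls off the work surface, if the arm or the gripper's body presses on something with over 40 N, if the wrist force passes 120 N, or if a joint passes its speed limit or range.

ROBOT

A 7-joint arm with a two-finger parallel gripper is mounted at the origin on a cart in front of the work surface, level with it; the furniture and walls round the work are solid. World frame = base frame: x ahead of the robot, y to its left, z up, the work surface at z = 0. Lengths are in m, angles in rad, forces in N, time in s.
With the tool pointing down it reaches from about 0.375 to 0.925 m from the base axis. Payload 3.1 kg.
Tool frame: the origin (TCP) lies between the finger pads; the fingertips stand 25 mm ahead of it and the grasp point (between the pads) lies 6 mm ahead of it; z points along the fingers, y is the direction in which the jaws open and shut (so a half turn about z gives the same grasp; the last joint's range is limited). The gripper opens to 85 mm and grips with 20 to 120 N. Pads are 22 mm wide; open, the fingers measure 114 mm over their backs; the gripper's body (76 mm by 85 mm) begins 54 mm behind the grasp point. The pads swing forward as they close: fully open they stand 13 mm farther back than shut.
Start: joints at [1.171, 0.383, 0.044, 1.598, -0.018, 1.161, -0.05], TCP at [0.193, -0.621, 0.256] pointing down, gripper open.
Joint ranges: [-2.61, 2.61], [-0.41, 2.15], [-1.48, 1.57], [0, 2.5], [-1.57, 4.71], [0.05, 1.97], [-2.85, 2.85]. Speed limits (rad/s): [2.79, 2.79, 3.14, 3.14, 3.14, 3.14, 3.14].

INTERFACE

Orientations are given as a 3x3 rotation matrix whose columns are the frame's x, y, z axes.
In Python, from rig import ctrl, snapshot, ticket gives the robot as it stands.
- The arm moves only by the tool arm_command, never from a script. Its argument "series" is a list of rows, each a list of 6 numbers: the shift along the tool's x, y, z in mm, then the turn, a rotation vector about the tool's x, y, z in degrees. In form: [[x, y, z, wx, wy, wz], ...]. A call has 1 to 12 rows; each row shifts and turns the pose as measured when the row begins, along the tool's axes as they then stand; what a row does not reach is not made up. A row lasts 1/8 s, in which the tool goes at most 62.5 mm and 10.7 degrees, less where a joint would pass 70% of its speed; a pose out of reach is approached as far as the arm can. A call with a gripper value outside its range is refused whole. "hand" is the opening, from 0 (shut) to 1 (fully open), set as the call begins (left out, the last holds). The fingers move at their own pace and stop on an object; "newtons" is the grip in N (left out, the last holds). Time passes only in rows, so rows that do not move let the fingers close. It gives the time, the measured TCP pose, the force and the opening at its end, in the units of the state.
- ctrl.sense(): the state, without advancing time (a new reading comes with each control period).
- snapshot(name): name is "side" or "top" or "wrist"; returns a dict with "img" (400x640x3 uint8, red, green, blue), "mtx" (3x3 intrinsics, pixels), "D" ([k1, k2, p1, p2, k3] as OpenCV has them; the pictures are not rectified), "xyz" and "attitude" of the camera in the world. Camera axes: x right, y up, looking along -z (the intrinsics and any distortion apply to the point x, -y, -z); pixel columns grow to the right and rows downward; lengths in m; the calibration is good to about 2 mm. A picture is of the moment at which its call begins. There is no depth.
- ticket.job_done(): hands the job in, once; it reports no verdict.
The state is a dict: "time": time; "joint_pos": joint angles; "joint_vel": joint speeds; "tau": joint torques, N m; "tcp_pos": TCP position; "orientation": TCP orientation; "contact_force": force on the tool from outside, world axes, zero at the start; "ft_torque": the same for the moment, N m; "opening": opening from 0.0 (shut) to 1.0 (fully open).
Only numpy, scipy, OpenCV 4.12 (cv2) and the standard library are available. Lean on these libraries where they do the work, as an engineer would, in place of code of your own. Each camera call takes 0.05 s, during which the arm holds its last target.

## Working session

There is one attempt and no reset: what is moved stays moved. The work goes in short steps, Python scripts to look and compute and a tool call to move; the robot and the scene stay as the last step left them, time stands still between calls to the robot, and variables do not carry over. Pictures are saved under pics/ and viewed, and the job is handed in when it is done.

Besides the shell and the picture viewer there is one more tool, called after "Emit:" in YAML: its name, and indented under it one key for each argument. arm_command: Moves the arm, as the interface text tells. Its arguments: {"type":"object","properties":{"series":{"type":"array"},"hand":{"type":"number"},"newtons":{"type":"number"}},"required":["series"]}

```bash
ls; mkdir -p pics; python3 - <<'E'
from rig import ctrl,snapshot
import cv2
for n in ["side","top","wrist"]:
    s=snapshot(n); cv2.imwrite(f"pics/{n}0.png",s["img"][:,:,::-1]); print(n,s["mtx"].tolist(),s["D"],s["xyz"],s["attitude"])
print(ctrl.sense())
E
```

```text
pics
side [[451.12568727638927, 0.0, 324.921508522756], [0.0, 451.12568727638927, 202.2868564229236], [0.0, 0.0, 1.0]] [-0.04872264  0.          0.          0.          0.        ] [ 0.19383503 -0.65005121  0.52135727] [[ 0.84351593  0.28249541 -0.45681201]
 [-0.53650978  0.40316376 -0.74136107]
 [-0.02526105  0.87043399  0.49163661]]
top [[449.6481279545538, 0.0, 316.1135367620042], [0.0, 449.6481279545538, 199.75170287257598], [0.0, 0.0, 1.0]] [-0.08567714  0.          0.          0.          0.        ] [ 0.50121094 -0.01489641  0.96490436] [[-0.02539608  0.99250667 -0.11952214]
 [-0.99966099 -0.02452703  0.00873667]
 [ 0.00573968  0.1197035   0.99279309]]
wrist [[286.0224117119037, 0.0, 318.20632942772625], [0.0, 286.0224117119037, 200.17406822565644], [0.0, 0.0, 1.0]] [-0.00871824  0.          0.          0.          0.        ] [ 0.26218273 -0.59941092  0.3709897 ] [[ 0.29809806  0.91375123  0.27603665]
 [-0.954531    0.28622288  0.08334883]
 [-0.00284791 -0.28833167  0.95752636]]
{'time': 0.15, 'joint_pos': array([ 1.17120729,  0.38368973,  0.04383749,  1.59919551, -0.01788994,
        1.16118695, -0.04990848]), 'joint_vel': array([ 6.65928882e-05, -1.63836415e-03,  9.58579971e-04, -2.98013480e-03,
        9.56647260e-05,  6.76833649e-04, -7.69103111e-05]), 'tau': array([ 1.92657564e-03, -4.34054875e+01,  1.02685723e+00, -2.49978143e+01,
        1.08316445e-02,  7.33940047e-03, -2.64746220e-06]), 'tcp_pos': array([ 0.19300465, -0.61997587,  0.25515638]), 'orientation': array([[ 9.54782965e-01,  2.97302804e-01, -7.29349390e-04],
       [ 2.97303677e-01, -9.54780969e-01,  1.95568317e-03],
       [-1.14938829e-04, -2.08409123e-03, -9.99997822e-01]]), 'contact_force': array([-0.6156873 , -0.71799785, -0.8666645 ]), 'ft_torque': array([ 0.03188366, -0.00683702, -0.02234603]), 'opening': 0.9987143929483736}
```

View pics/side0.png

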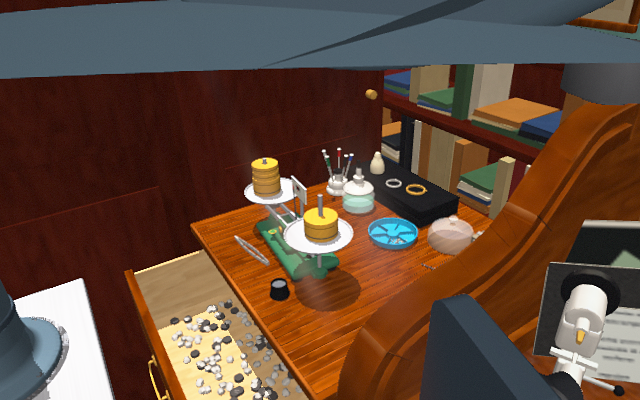

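View pics/top0.png

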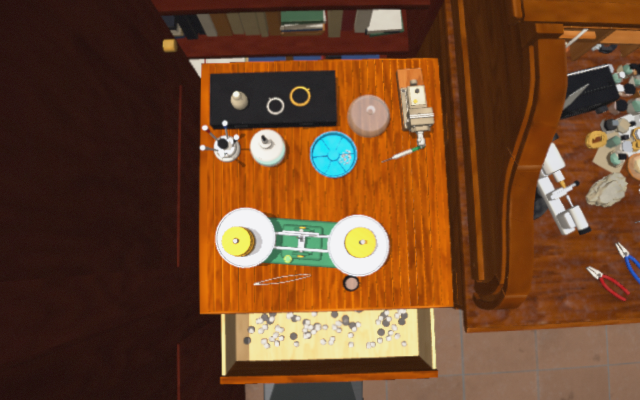

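```bash
python3 - <<'E'
import cv2,numpy as np
t=cv2.imread("pics/top0.png");s=cv2.imread("pics/side0.png");w=cv2.imread("pics/wrist0.png")
a=cv2.resize(t[195:305,205:405],None,fx=4,fy=4,interpolation=cv2.INTER_CUBIC)
cv2.imwrite("pics/top0z.png",a)
b=cv2.resize(s[145:275,235:365],None,fx=4.6,fy=4.6,interpolation=cv2.INTER_CUBIC)
cv2.imwrite("pics/side0z.png",b)
E
```

```text
(no output)
```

View pics/wrist0.png

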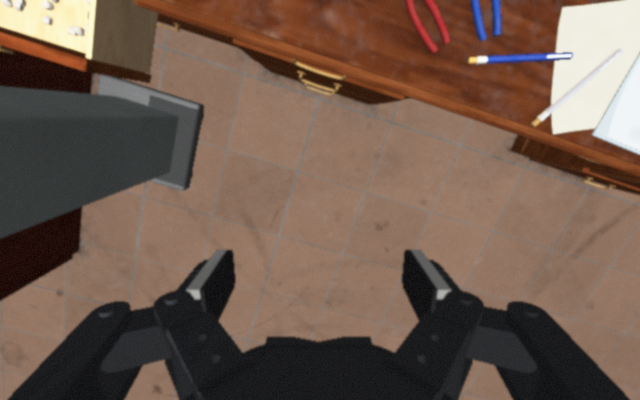

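```bash
sleep 1
```

```text
(no output)
```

View pics/top0z.png

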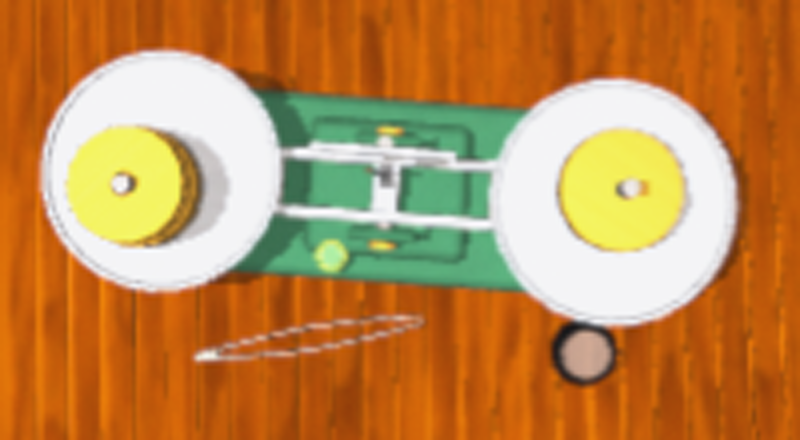

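View pics/side0z.png

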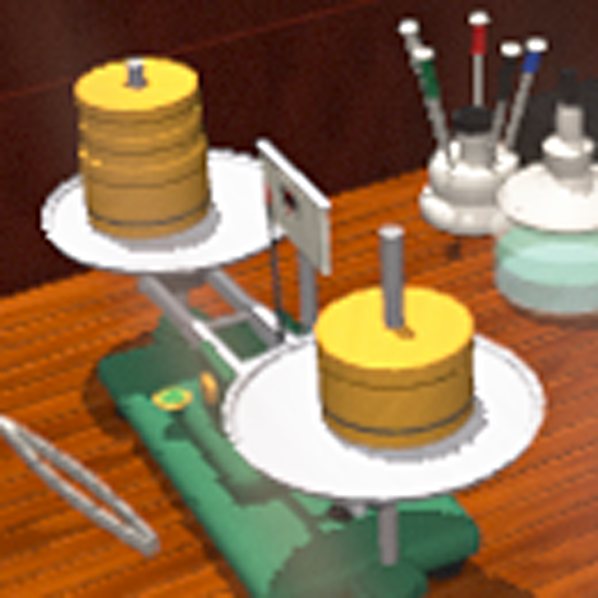

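```bash
cat > h.py <<'E'
import cv2,numpy as np
def ray(s,uv):
    p=cv2.undistortPoints(np.array([[uv]],float),s["mtx"],np.array(s["D"],float))[0,0]
    d=np.array(s["attitude"])@np.array([p[0],-p[1],-1]); return np.array(s["xyz"],float),d/np.linalg.norm(d)
def plane(s,uv,z):
    o,d=ray(s,uv); return o+d*(z-o[2])/d[2]
def tri(a,ua,b,ub):
    o1,d1=ray(a,ua);o2,d2=ray(b,ub)
    t=np.linalg.lstsq(np.c_[d1,-d2],o2-o1,rcond=None)[0]
    p,q=o1+t[0]*d1,o2+t[1]*d2
    return (p+q)/2,np.linalg.norm(p-q)
def proj(s,P):
    R=np.array(s["attitude"]); c=R.T@(np.array(P)-s["xyz"]); c=np.array([c[0],-c[1],-c[2]])
    return cv2.projectPoints(c.reshape(1,1,3),np.zeros(3),np.zeros(3),s["mtx"],np.array(s["D"],float))[0].ravel()
E
python3 - <<'E'
from rig import snapshot
from h import *
np.set_printoptions(precision=4,suppress=True)
T=snapshot("top");S=snapshot("side")
z=lambda u,v:(205+(u+.5)/4-.5,195+(v+.5)/4-.5)
y=lambda u,v:(235+(u+.5)/4.6-.5,145+(v+.5)/4.6-.5)
print("L",tri(T,z(122,183),S,y(136,65)),plane(T,z(122,183),.156),plane(S,y(136,65),.156))
print("R",tri(T,z(628,187),S,y(391,233)),plane(T,z(628,187),.176),plane(S,y(391,233),.176))
print("Lring",plane(T,z(124,185),.146), "Rbrass",plane(T,z(622,189),.138))
print("pans",plane(T,z(161,170),.085),plane(T,z(614,202),.105))
E
```

```text
L (array([0.5296, 0.1253, 0.1541]), np.float64(0.0018632368722958908)) [0.5287 0.1253 0.156 ] [0.5287 0.1209 0.156 ]
R (array([ 0.5217, -0.1004,  0.1733]), np.float64(0.0019006119255380288)) [ 0.5208 -0.0997  0.176 ] [ 0.52   -0.1051  0.176 ]
Lring [0.5281 0.1262 0.146 ] Rbrass [ 0.5209 -0.101   0.138 ]
pans [0.537  0.1185 0.085 ] [ 0.5156 -0.1004  0.105 ]
```

Emit:
arm_command:
  series:
    - [0,0,-45,0,0,4.3]
    - [0,0,-45,0,0,4.3]
    - [0,0,-45,0,0,4.3]
    - [0,0,-45,0,0,4.3]
    - [0,0,0,0,0,0]
  hand: 1

```text
time: 0.88
tcp_pos: [0.1928, -0.6196, 0.4383]
orientation: [[1.0, -0.008, -0.002], [-0.008, -1.0, 0.006], [-0.002, -0.006, -1.0]]
contact_force: [0.4, 0.5, 0.1]
opening: 0.999
```

Emit:
arm_command:
  series:
    - [35,-48,0,0,0,0]
    - [35,-48,0,0,0,0]
    - [35,-48,0,0,0,0]
    - [35,-48,0,0,0,0]
    - [35,-48,0,0,0,0]
    - [35,-48,0,0,0,0]

```text
time: 1.62
tcp_pos: [0.4053, -0.3295, 0.4312]
orientation: [[1.0, -0.021, -0.011], [-0.02, -1.0, 0.011], [-0.011, -0.011, -1.0]]
contact_force: [-0.1, -0.4, -0.5]
opening: 1.002
```

Emit:
arm_command:
  series:
    - [14,-50,0,0,0,0]
    - [14,-50,0,0,0,0]
    - [14,-50,0,0,0,0]
    - [14,-50,0,0,0,0]
    - [14,-50,0,0,0,0]
    - [14,-50,0,0,0,0]
    - [14,-50,20,0,0,0]
    - [14,-40,30,0,0,0]
    - [14,-30,30,0,0,0]
    - [0,0,0,0,0,0]

```text
time: 2.88
tcp_pos: [0.5351, 0.1112, 0.341]
orientation: [[1.0, -0.004, -0.025], [-0.003, -1.0, 0.015], [-0.025, -0.015, -1.0]]
contact_force: [-1.1, -0.4, 0.2]
opening: 0.999
```

Emit:
arm_command:
  series:
    - [-3,-12,20,-0.9,1.4,0]
    - [-3,0,20,0,0,0]
    - [0,0,0,0,0,0]

```text
time: 3.25
tcp_pos: [0.5283, 0.1204, 0.2999]
orientation: [[1.0, -0.006, -0.001], [-0.006, -1.0, -0.004], [-0.001, 0.004, -1.0]]
contact_force: [-0.2, -0.9, -0.9]
opening: 1.001
```

```bash
cat > look.py <<'E'
import sys,cv2
from rig import ctrl,snapshot
import numpy as np
np.set_printoptions(precision=4,suppress=True)
k=sys.argv[1]
from h import *
for n in sys.argv[2:]:
    s=snapshot(n); cv2.imwrite(f"pics/{n}{k}.png",s["img"][:,:,::-1]); np.savez(f"pics/{n}{k}.npz",**s)
q=ctrl.sense();print(q["time"],q["tcp_pos"],q["orientation"].ravel(),q["contact_force"],q["ft_torque"],q["opening"])
E
python3 look.py 1 wrist side top
```

```text
3.4 [0.5303 0.1216 0.3025] [ 1.     -0.006   0.0045 -0.006  -1.     -0.0019  0.0045  0.0019 -1.    ] [ 0.5749  0.7272 -0.4191] [-0.0496 -0.0073  0.0227] 0.9999654033927942
```

View pics/wrist1.png

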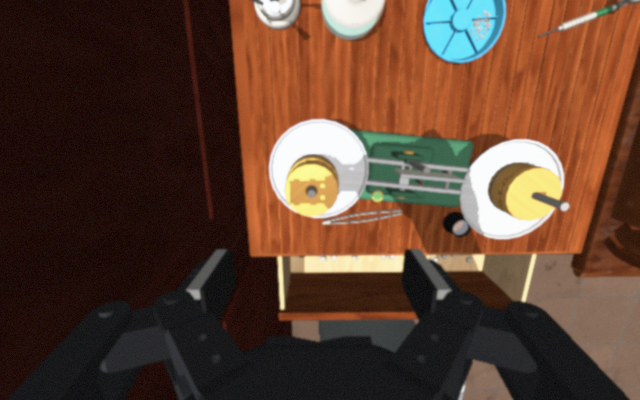

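View pics/side1.png

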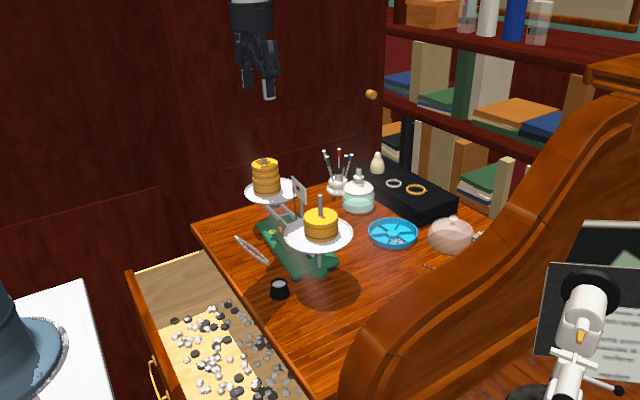

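```bash
python3 - <<'E'
import cv2
w=cv2.imread("pics/wrist1.png")
cv2.imwrite("pics/w1z.png",cv2.resize(w[140:250,265:345],None,fx=5,fy=5,interpolation=cv2.INTER_CUBIC))
cv2.imwrite("pics/w1y.png",cv2.resize(w[130:250,460:580],None,fx=5,fy=5,interpolation=cv2.INTER_CUBIC))
E
```

```text
(no output)
```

View pics/w1z.png

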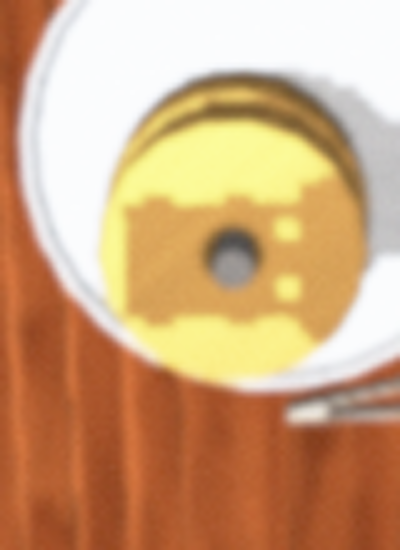

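View pics/w1y.png

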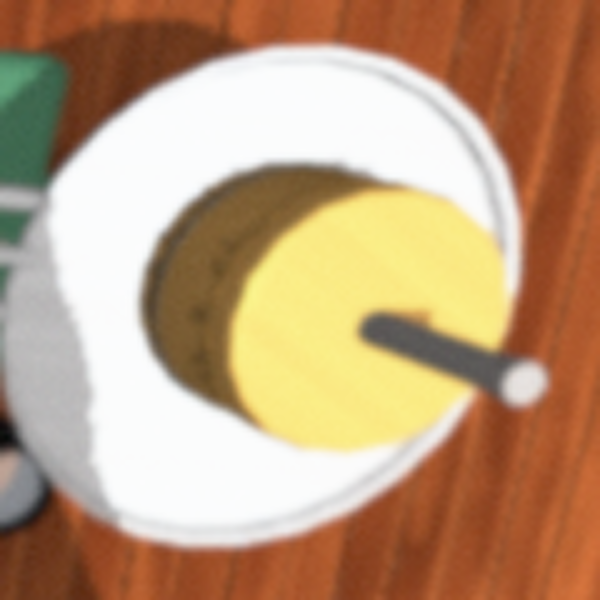

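```bash
python3 - <<'E'
from h import *
np.set_printoptions(precision=4,suppress=True)
W=dict(np.load("pics/wrist1.npz"));T=dict(np.load("pics/top1.npz"));S=dict(np.load("pics/side1.npz"))
print(W["xyz"])
z=lambda u,v:(205+(u+.5)/4-.5,195+(v+.5)/4-.5)
y=lambda u,v:(235+(u+.5)/4.6-.5,145+(v+.5)/4.6-.5)
print("L",plane(W,(311.4,192.4),.156),tri(W,(311.4,192.4),T,z(122,183)),tri(W,(311.4,192.4),S,y(136,65)))
print("Lr",plane(W,(311.2,190),.146))
print("R",plane(W,(564.6,206.4),.176),tri(W,(564.6,206.4),T,z(628,187)),tri(W,(564.6,206.4),S,y(391,233)))
E
```

```text
[0.6009 0.1194 0.4158]
L [0.5301 0.1252 0.156 ] (array([0.529 , 0.1256, 0.1526]), np.float64(0.0007207178534888345)) (array([0.53  , 0.125 , 0.1543]), np.float64(0.0009353978789824754))
Lr [0.5298 0.1256 0.146 ]
R [ 0.5212 -0.1005  0.176 ] (array([ 0.5211, -0.0997,  0.1766]), np.float64(0.0007304110052638106)) (array([ 0.5211, -0.1023,  0.1743]), np.float64(0.000996727972611287))
```

Emit:
arm_command:
  series:
    - [0,-4,20,0,0,0]
    - [0,0,30,0,0,0]
    - [0,0,30,0,0,0]
    - [0,0,0,0,0,0]
    - [0,0,0,0,0,0]
  hand: 0.78

```text
time: 4.03
tcp_pos: [0.5334, 0.1256, 0.2216]
orientation: [[1.0, -0.008, 0.011], [-0.008, -1.0, -0.001], [0.011, 0.0, -1.0]]
contact_force: [0.6, -0.8, 1.5]
opening: 0.782
```

```bash
python3 look.py 2 wrist side
```

```text
4.125 [0.5333 0.1255 0.2219] [ 0.9999 -0.0085  0.0108 -0.0085 -1.     -0.0008  0.0108  0.0007 -0.9999] [0.2695 0.0944 0.0987] [ 0.0299 -0.0364  0.0061] 0.7794539136140413
```

View pics/wrist2.png

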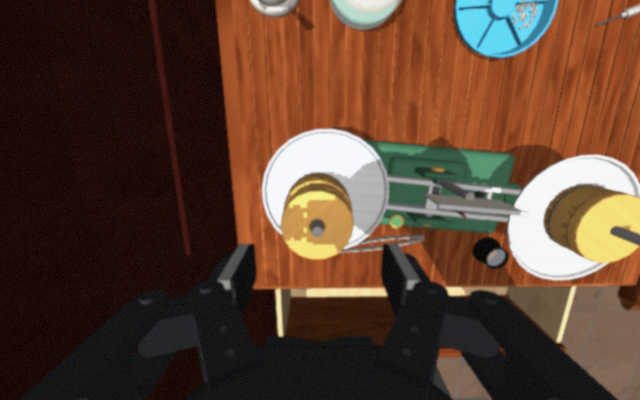

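```bash
python3 - <<'E'
import cv2
from h import *
w=cv2.imread("pics/wrist2.png")
cv2.imwrite("pics/w2z.png",cv2.resize(w[225:315,200:435],None,fx=3.4,fy=3.4,interpolation=cv2.INTER_CUBIC))
s=cv2.imread("pics/side2.png")
cv2.imwrite("pics/s2z.png",cv2.resize(s[60:220,210:340],None,fx=3.7,fy=3.7,interpolation=cv2.INTER_CUBIC))
E
```

```text
(no output)
```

View pics/w2z.png

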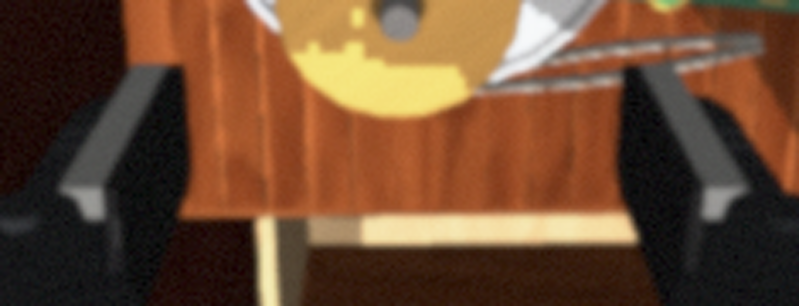

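View pics/s2z.png

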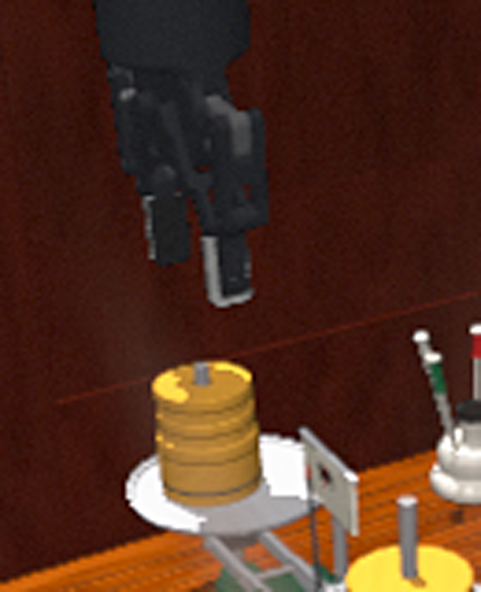

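```bash
python3 - <<'E'
from h import *
np.set_printoptions(precision=4,suppress=True)
W=dict(np.load("pics/wrist2.npz"))
tcp=np.array([0.5333,0.1255,0.2219]);R=np.array([0.9999,-0.0085,0.0108,-0.0085,-1,-0.0008,0.0108,0.0007,-0.9999]).reshape(3,3)
ct=R.T@(W["xyz"]-tcp);A=R.T@W["attitude"];print("cam in tool",ct,A.ravel())
for u in (253.8,384):
    o,d=ray(W,(u,244.7)); d=R.T@d
    for ty in (.0331,-.0331):
        print(u,ct+d*(ty-ct[1])/d[1])
    print(' at x=.011', ct+d*(.011-ct[0])/d[0])
z=lambda u,v:(200+(u+.5)/3.4-.5,225+(v+.5)/3.4-.5)
y=lambda u,v:(210+(u+.5)/3.7-.5,60+(v+.5)/3.7-.5)
S=dict(np.load("pics/side2.npz"))
print(y(220,306),y(252,296))
for p in [y(220,306),y(252,296)]:
    o,d=ray(S,p)
    for xx in (.5443,.5223): print(p,o+d*(xx-o[0])/d[0]-tcp)
print("tip",plane(W,z(399,22),.156))
for dz in (.015,.020,.025):
  for ty in(-.0331,.0331):
    for tx in (-.011,.011): print(dz,ty,tx,proj(S,tcp+R@np.array([tx,ty,dz])))
E
```

```text
cam in tool [ 0.0725  0.001  -0.1157] [ 0.001   0.9574  0.2886  1.     -0.0011  0.0002  0.0005  0.2886 -0.9574]
253.8 [ 0.135   0.0331 -0.2459]
253.8 [ 0.0063 -0.0331  0.0222]
 at x=.011 [ 0.011  -0.0307  0.0124]
384 [0.0114 0.0331 0.0117]
384 [ 0.1372 -0.0331 -0.2507]
 at x=.011 [0.011  0.0333 0.0125]
(269.0945945945946, 142.33783783783784) (277.7432432432432, 139.63513513513513)
(269.0945945945946, 142.33783783783784) [ 0.011  -0.0011 -0.0355]
(269.0945945945946, 142.33783783783784) [-0.011  -0.0497 -0.0145]
(277.7432432432432, 139.63513513513513) [ 0.011  -0.0419 -0.0168]
(277.7432432432432, 139.63513513513513) [-0.011  -0.0879  0.0031]
tip [0.5296 0.1254 0.156 ]
0.015 -0.0331 -0.011 [251.0419 130.0863]
0.015 -0.0331 0.011 [260.9961 127.7181]
0.015 0.0331 -0.011 [265.1697 139.9768]
0.015 0.0331 0.011 [275.5468 137.3659]
0.02 -0.0331 -0.011 [251.3235 132.4296]
0.02 -0.0331 0.011 [261.2486 130.043 ]
0.02 0.0331 -0.011 [265.4291 142.4301]
0.02 0.0331 0.011 [275.7743 139.7991]
0.025 -0.0331 -0.011 [251.6039 134.7607]
0.025 -0.0331 0.011 [261.5001 132.356 ]
0.025 0.0331 -0.011 [265.6872 144.8698]
0.025 0.0331 0.011 [276.0008 142.219 ]
```

Emit:
arm_command:
  series:
    - [-4,0,25,0,-0.6,0]
    - [0,0,25,0,0,0]
    - [0,0,7,0,0,0]
    - [0,0,0,0,0,0]
  hand: 0.72

```text
time: 4.62
tcp_pos: [0.5343, 0.1266, 0.1696]
orientation: [[1.0, -0.009, 0.012], [-0.009, -1.0, 0.001], [0.012, -0.001, -1.0]]
contact_force: [-0.4, 0.4, 0.5]
opening: 0.715
```

```bash
python3 look.py 3 wrist side; python3 - <<'E'
import cv2
w=cv2.imread("pics/wrist3.png")
cv2.imwrite("pics/w3z.png",cv2.resize(w[165:325,200:435],None,fx=3.4,fy=3.4,interpolation=cv2.INTER_CUBIC))
s=cv2.imread("pics/side3.png")
cv2.imwrite("pics/s3z.png",cv2.resize(s[100:220,210:330],None,fx=5,fy=5,interpolation=cv2.INTER_CUBIC))
E
```

```text
4.725 [0.5348 0.1267 0.1702] [ 0.9999 -0.0095  0.013  -0.0095 -1.      0.0012  0.013  -0.0013 -0.9999] [-0.0535  0.3008 -0.0053] [ 0.0377 -0.     -0.0803] 0.716615730743037
```

View pics/w3z.png

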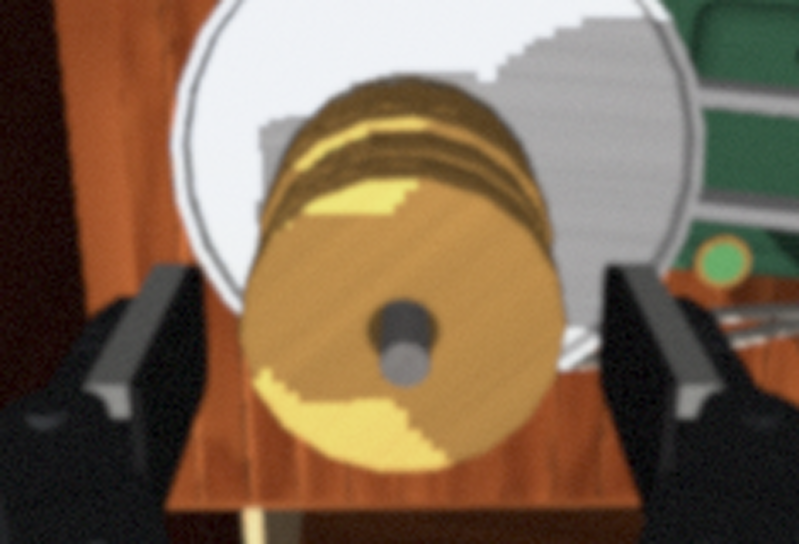

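View pics/s3z.png

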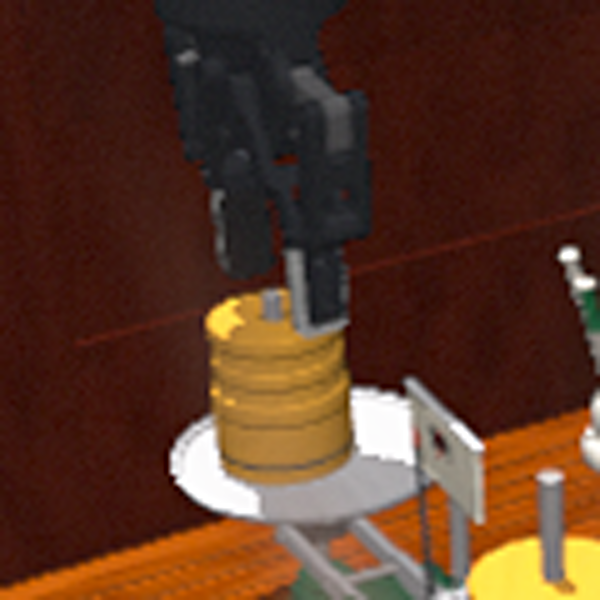

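Emit:
arm_command:
  series:
    - [-4,1,5,0,-0.7,0.3]
    - [-2,0,5,0,-0.4,0]
    - [-1,0,3,0,-0.2,0]
    - [0,0,0,0,0,0]
  hand: 0.72

```text
time: 5.22
tcp_pos: [0.5285, 0.126, 0.1581]
orientation: [[1.0, -0.015, -0.008], [-0.015, -1.0, 0.002], [-0.008, -0.002, -1.0]]
contact_force: [-1.3, -0.7, -0.4]
opening: 0.721
```

```bash
python3 look.py 4 side wrist; python3 - <<'E'
import cv2
w=cv2.imread("pics/wrist4.png")
cv2.imwrite("pics/w4z.png",cv2.resize(w[165:325,200:435],None,fx=3.4,fy=3.4,interpolation=cv2.INTER_CUBIC))
s=cv2.imread("pics/side4.png")
cv2.imwrite("pics/s4z.png",cv2.resize(s[100:220,210:330],None,fx=5,fy=5,interpolation=cv2.INTER_CUBIC))
E
```

```text
5.325 [0.5287 0.1261 0.1584] [ 0.9999 -0.0154 -0.0074 -0.0154 -0.9999  0.002  -0.0075 -0.0019 -1.    ] [-0.0193  0.3233 -0.1688] [0.0023 0.0248 0.0305] 0.7200055987756296
```

View pics/w4z.png

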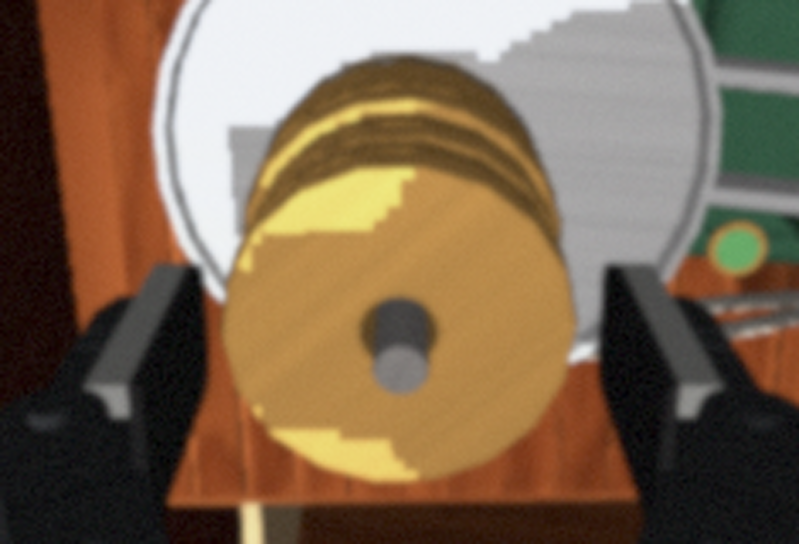

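View pics/s4z.png

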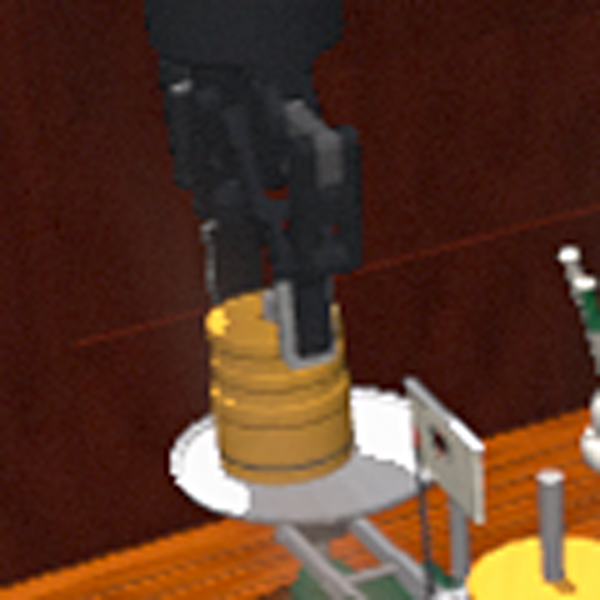

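Emit:
arm_command:
  series:
    - [1,0,1.5,0,0.4,0.4]
    - [0,0,0,0,0,0]
    - [0,0,0,0,0,0]
    - [0,0,0,0,0,0]
  hand: 0.0
  newtons: 40

```text
time: 5.82
tcp_pos: [0.5297, 0.1265, 0.1584]
orientation: [[1.0, -0.022, -0.0], [-0.022, -1.0, 0.001], [-0.0, -0.001, -1.0]]
contact_force: [-0.6, 0.4, 1.1]
opening: 0.603
```

```bash
python3 look.py 5 wrist; python3 - <<'E'
import cv2
w=cv2.imread("pics/wrist5.png")
cv2.imwrite("pics/w5z.png",cv2.resize(w[165:325,200:435],None,fx=3.4,fy=3.4,interpolation=cv2.INTER_CUBIC))
E
```

```text
5.875 [0.5297 0.1265 0.1584] [ 0.9997 -0.0224 -0.0003 -0.0224 -0.9997  0.001  -0.0003 -0.001  -1.    ] [-0.4744 -0.2798  1.0294] [-0.0697  0.1446 -0.011 ] 0.608374869024111
```

View pics/w5z.png

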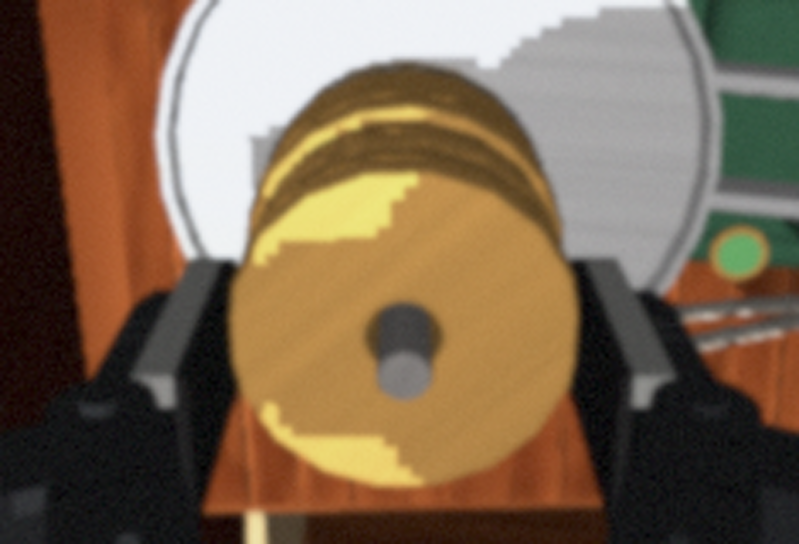

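Emit:
arm_command:
  series:
    - [0,0,-5,0,0,0]
    - [0,0,-6,0,0,0]
    - [0,0,-6,0,0,0]
    - [0,0,0,0,0,0]

```text
time: 6.38
tcp_pos: [0.5288, 0.1261, 0.1752]
orientation: [[1.0, -0.023, -0.002], [-0.023, -1.0, 0.001], [-0.002, -0.001, -1.0]]
contact_force: [-0.3, 0.2, -2.5]
opening: 0.603
```

```bash
python3 look.py 6 wrist side; python3 - <<'E'
import cv2
w=cv2.imread("pics/wrist6.png")
cv2.imwrite("pics/w6z.png",cv2.resize(w[165:325,200:435],None,fx=3.4,fy=3.4,interpolation=cv2.INTER_CUBIC))
s=cv2.imread("pics/side6.png")
cv2.imwrite("pics/s6z.png",cv2.resize(s[100:220,210:330],None,fx=5,fy=5,interpolation=cv2.INTER_CUBIC))
E
```

```text
6.475 [0.5284 0.1259 0.1746] [ 0.9997 -0.0227 -0.0037 -0.0227 -0.9997  0.0005 -0.0037 -0.0004 -1.    ] [-0.1177 -0.1885 -1.9292] [ 0.0053  0.0504 -0.027 ] 0.606831643404873
```

View pics/w6z.png

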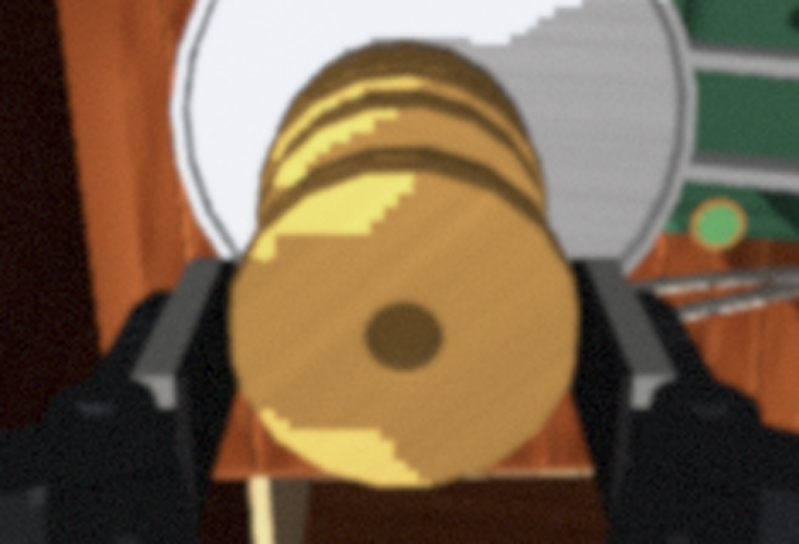

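View pics/s6z.png

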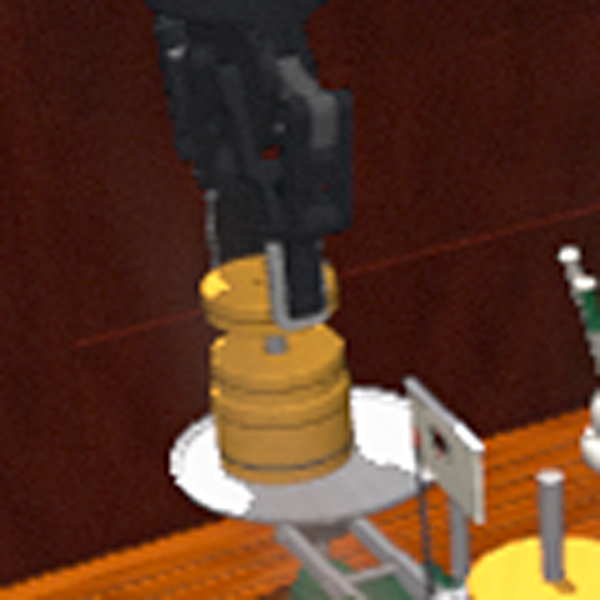

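```bash
python3 - <<'E'
from h import *
np.set_printoptions(precision=4,suppress=True)
W=dict(np.load("pics/wrist6.npz"))
from scipy.spatial.transform import Rotation as Ro
ct=np.array([.0725,.001,-.1157]);A=np.array([0.001,0.9574,0.2886,1.,-0.0011,0.0002,0.0005,0.2886,-0.9574]).reshape(3,3)
im=cv2.imread("pics/wrist6.png")
hsv=cv2.cvtColor(im,cv2.COLOR_BGR2HSV)
def tp(uv,z):
    p=cv2.undistortPoints(np.array([[uv]],float),W["mtx"],W["D"])[0,0]
    d=A@np.array([p[0],-p[1],-1]); return ct+d*(z-ct[2])/d[2]
# hole contour
g=im[165:325,200:435]; h=hsv[165:325,200:435]
m=((h[...,2]<140)&(h[...,0]>8)&(h[...,0]<30)).astype(np.uint8)
cs,_=cv2.findContours(m[85:115,95:140].copy(),cv2.RETR_EXTERNAL,cv2.CHAIN_APPROX_NONE)
c=max(cs,key=cv2.contourArea);(x,y),ax,an=cv2.fitEllipse(c);print(x+295,y+250,ax)
uv=(x+295,y+250)
for z in (.010,.0124,.0144): print(z,tp(uv,z))
# face outline extents
for u,v in ((230,320),(579,320),(403,487),(403,172)): print(tp((200+u/3.4-.4,165+v/3.4-.4),.0124))
E
```

```text
318.21544647216797 263.4520597457886 (19.150344848632812, 21.996065139770508)
0.01 [0.0021 0.001  0.01  ]
0.0124 [0.0007 0.001  0.0124]
0.0144 [-0.0004  0.001   0.0144]
[ 0.0033 -0.0244  0.0124]
[0.0034 0.0268 0.0124]
[-0.0255  0.001   0.0124]
[0.0264 0.0009 0.0124]
```

Emit:
arm_command:
  series:
    - [0,0,-15,0,0,0]
    - [0,0,-30,0,0,-0.3]
    - [0,0,-30,0,0,-0.3]
    - [0,10,-15,0,0,-0.3]
    - [0,40,0,0,0,0]
    - [0,45,0,0,0,0]
    - [-2,45,0,0,0,0]
    - [-2,45,0,0,0,0]
    - [-2,30,0,0,0,0]
    - [0,10,0,0,0,0]
    - [0,0,0,0,0,0]

```text
time: 7.85
tcp_pos: [0.5189, -0.1087, 0.2704]
orientation: [[1.0, -0.005, -0.005], [-0.005, -1.0, -0.0], [-0.005, 0.001, -1.0]]
contact_force: [-0.6, -0.1, -2.5]
opening: 0.605
```

Emit:
arm_command:
  series:
    - [-20,-5,15,0,0,0]
    - [-20,-4,15,0,0.2,0]
    - [0,0,0,0,0,0]

```text
time: 8.22
tcp_pos: [0.4789, -0.0931, 0.2403]
orientation: [[1.0, 0.004, -0.001], [0.004, -1.0, 0.002], [-0.001, -0.002, -1.0]]
contact_force: [0.2, -0.2, -2.1]
opening: 0.608
```

```bash
python3 look.py 7 wrist side top; python3 - <<'E'
import cv2
w=cv2.imread("pics/wrist7.png")
cv2.imwrite("pics/w7z.png",cv2.resize(w[125:325,200:435],None,fx=3,fy=3,interpolation=cv2.INTER_CUBIC))
s=cv2.imread("pics/side7.png")
cv2.imwrite("pics/s7z.png",cv2.resize(s[130:280,230:380],None,fx=4,fy=4,interpolation=cv2.INTER_CUBIC))
s=cv2.imread("pics/top7.png")
cv2.imwrite("pics/t7z.png",cv2.resize(s[180:310,295:425],None,fx=4,fy=4,interpolation=cv2.INTER_CUBIC))
E
```

```text
8.375 [ 0.4825 -0.0944  0.2427] [ 1.      0.0026  0.0057  0.0026 -1.      0.0015  0.0057 -0.0015 -1.    ] [ 0.7259 -0.5061 -1.6653] [-0.0173 -0.0235  0.0173] 0.6010129203813084
```

View pics/w7z.png

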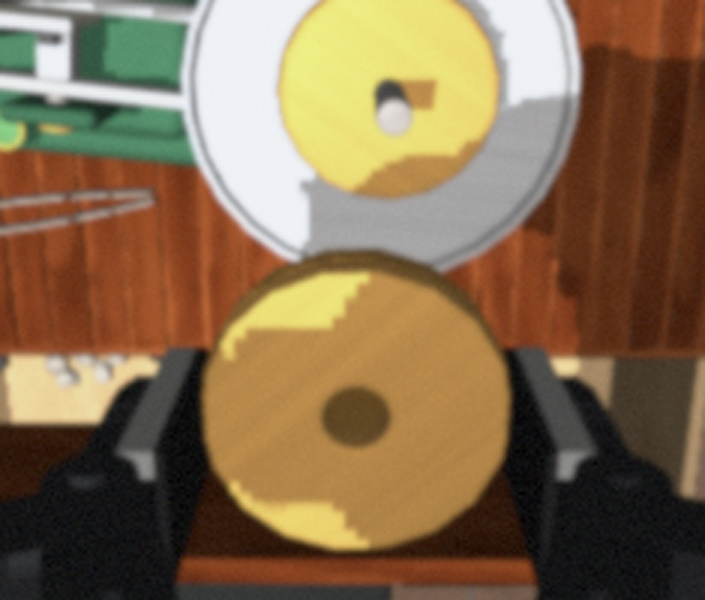

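View pics/s7z.png

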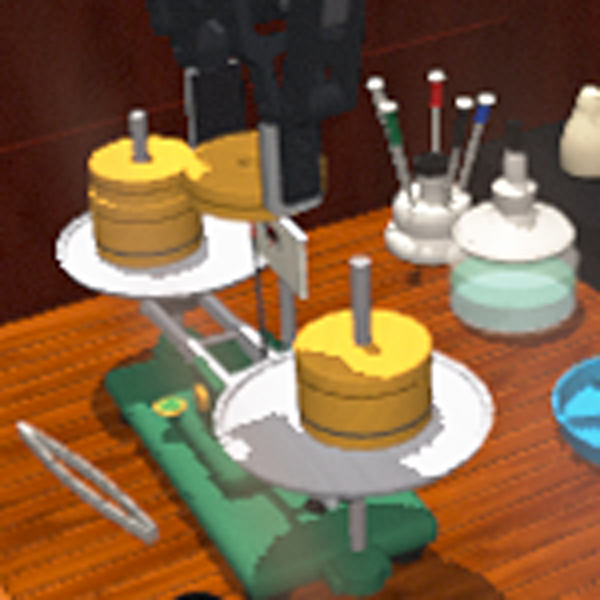

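View pics/t7z.png

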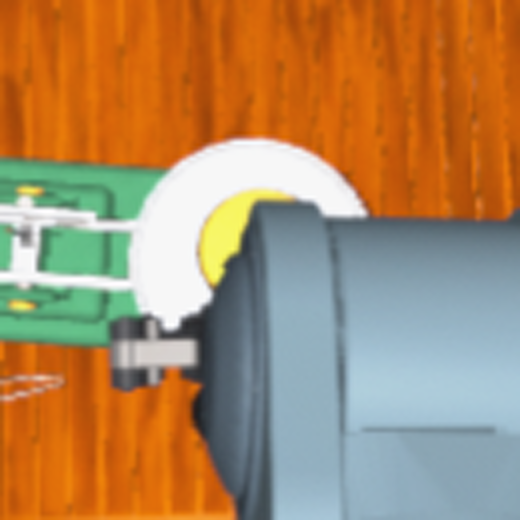

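```bash
python3 - <<'E'
from h import *
np.set_printoptions(precision=4,suppress=True)
W=dict(np.load("pics/wrist7.npz"))
z=lambda u,v:(200+(u+.5)/3-.5,125+(v+.5)/3-.5)
A=np.array([0.001,0.9574,0.2886,1.,-0.0011,0.0002,0.0005,0.2886,-0.9574]).reshape(3,3);ct=np.array([.0725,.001,-.1157])
R=W["attitude"]@A.T; tcp=W["xyz"]-R@ct; print("tcp at picture",tcp,R.ravel())
print("stem",plane(W,z(394,117),.176),plane(W,z(394,117),.174))
ring=plane(W,z(356,417),tcp[2]-.0124);print("hole",ring,ring-tcp)
S=dict(np.load("pics/side7.npz"))
y=lambda u,v:(230+(u+.5)/4-.5,130+(v+.5)/4-.5)
print("side stem",plane(S,y(360,262),.176),"side hole",plane(S,y(243,162),tcp[2]-.0124), "tri",tri(W,z(394,117),S,y(360,262)))
print("tri hole",tri(W,z(356,417),S,y(243,162)))
E
```

```text
tcp at picture [ 0.4789 -0.0932  0.2406] [ 0.9999  0.0037 -0.0006  0.0037 -1.      0.0021 -0.0006 -0.0021 -1.    ]
stem [ 0.5212 -0.1019  0.176 ] [ 0.5209 -0.102   0.174 ]
hole [ 0.4795 -0.0942  0.2282] [ 0.0006 -0.001  -0.0124]
side stem [ 0.5203 -0.1047  0.176 ] side hole [ 0.4766 -0.0938  0.2282] tri (array([ 0.5213, -0.1022,  0.1746]), np.float64(0.0007922944492068703))
tri hole (array([ 0.4779, -0.0936,  0.2272]), np.float64(0.0023286314002543647))
```

Emit:
arm_command:
  series:
    - [19,3,10,0,-0.2,0]
    - [19,3,15,0,0,0]
    - [0,0,0,0,0,0]
    - [0,0,0,0,0,0]

```text
time: 8.88
tcp_pos: [0.5275, -0.1, 0.2216]
orientation: [[1.0, 0.004, 0.011], [0.004, -1.0, 0.001], [0.011, -0.001, -1.0]]
contact_force: [-0.3, -0.3, -2.2]
opening: 0.608
```

Emit:
arm_command:
  series:
    - [-3,0,2,0,-0.3,0]
    - [-3,0,2,0,-0.3,0]
    - [0,0,1,0,0,0]
    - [0,0,0,0,0,0]

```text
time: 9.38
tcp_pos: [0.5206, -0.1001, 0.2177]
orientation: [[1.0, 0.004, 0.001], [0.004, -1.0, -0.0], [0.001, 0.0, -1.0]]
contact_force: [-0.5, 0.4, -2.5]
opening: 0.607
```

Good. Descend to about 2 mm over the stem end.

Emit:
arm_command:
  series:
    - [0,0.5,4,0,0,0]
    - [0,0,4,0,0,0]
    - [0,0,0,0,0,0]

```text
time: 9.75
tcp_pos: [0.5204, -0.1007, 0.2091]
orientation: [[1.0, 0.003, 0.001], [0.003, -1.0, -0.0], [0.001, 0.0, -1.0]]
contact_force: [0.7, 0.3, -2.7]
opening: 0.603
```

```bash
python3 look.py 8 side wrist; python3 - <<'E'
import cv2
s=cv2.imread("pics/side8.png")
cv2.imwrite("pics/s8z.png",cv2.resize(s[150:260,265:375],None,fx=5.4,fy=5.4,interpolation=cv2.INTER_CUBIC))
E
```

```text
9.85 [ 0.5207 -0.1007  0.2095] [ 1.      0.0034  0.002   0.0034 -1.     -0.0005  0.002   0.0005 -1.    ] [ 0.3681  0.8207 -2.5921] [ 0.0335  0.0121 -0.0265] 0.6045991586398608
```

View pics/s8z.png

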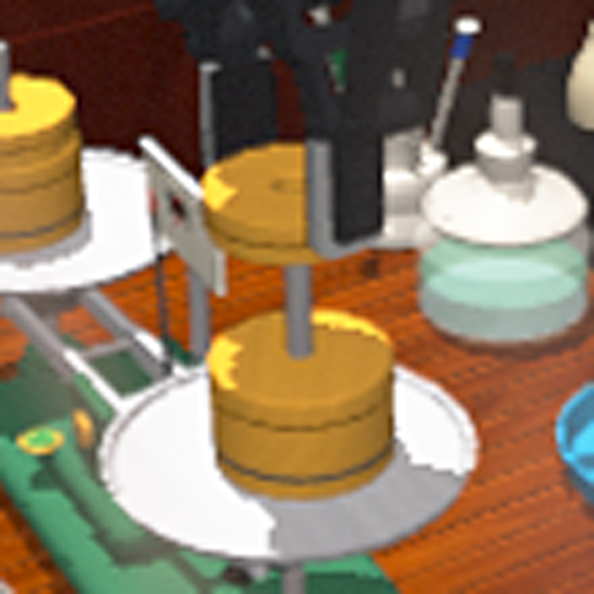

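```bash
python3 - <<'E'
import cv2
s=cv2.imread("pics/side8.png")
cv2.imwrite("pics/s8y.png",cv2.resize(s[172:222,295:345],None,fx=12,fy=12,interpolation=cv2.INTER_CUBIC))
w=cv2.imread("pics/wrist8.png")
cv2.imwrite("pics/w8z.png",cv2.resize(w[125:325,200:435],None,fx=3,fy=3,interpolation=cv2.INTER_CUBIC))
E
```

```text
(no output)
```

View pics/s8y.png

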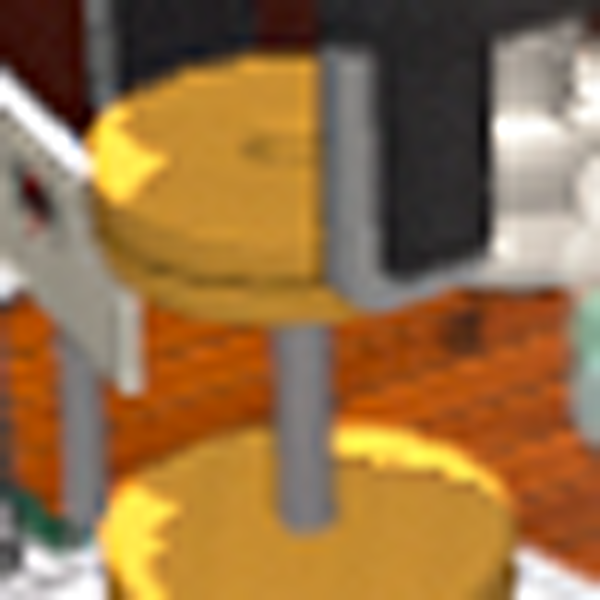

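View pics/w8z.png

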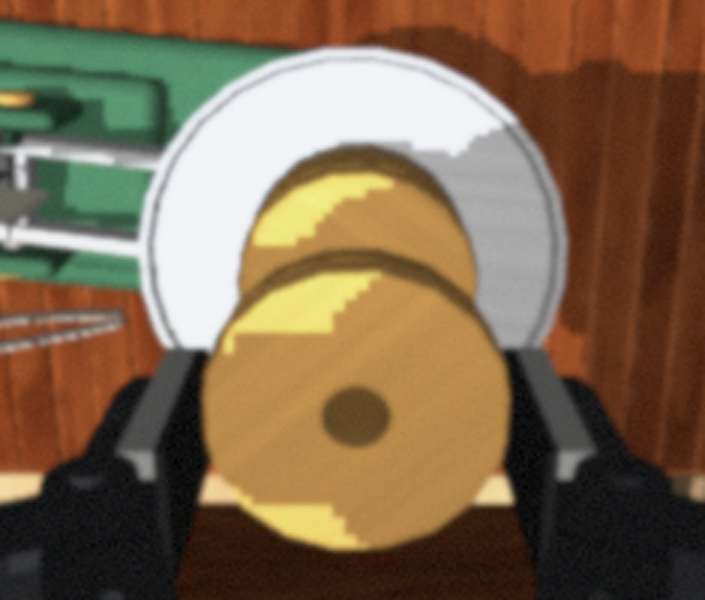

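Emit:
arm_command:
  series:
    - [1.0,0.4,2,0,0,0]
    - [0.5,0.2,2,0,-0.1,0]
    - [0,0,2,0,0,0]
    - [0,0,0,0,0,0]

```text
time: 10.35
tcp_pos: [0.5226, -0.1014, 0.2032]
orientation: [[1.0, 0.003, 0.0], [0.003, -1.0, -0.001], [0.0, 0.001, -1.0]]
contact_force: [0.5, -0.3, -1.8]
opening: 0.607
```

Emit:
arm_command:
  series:
    - [0,0,2,0,0,0]
    - [0,0,2,0,0,0]
    - [0,0,0,0,0,0]
    - [0,0,0,0,0,0]

```text
time: 10.85
tcp_pos: [0.5226, -0.1013, 0.199]
orientation: [[1.0, 0.004, 0.001], [0.004, -1.0, -0.001], [0.001, 0.001, -1.0]]
contact_force: [0.3, -0.3, -2.0]
opening: 0.604
```

```bash
python3 look.py 9 side wrist; python3 - <<'E'
import cv2
s=cv2.imread("pics/side9.png")
cv2.imwrite("pics/s9z.png",cv2.resize(s[150:260,265:375],None,fx=5.4,fy=5.4,interpolation=cv2.INTER_CUBIC))
w=cv2.imread("pics/wrist9.png")
cv2.imwrite("pics/w9z.png",cv2.resize(w[125:325,200:435],None,fx=3,fy=3,interpolation=cv2.INTER_CUBIC))
E
```

```text
10.95 [ 0.5226 -0.1013  0.199 ] [ 1.      0.0035  0.0006  0.0035 -1.     -0.0006  0.0006  0.0006 -1.    ] [ 0.3179 -0.4123 -2.4188] [-0.0083  0.0051  0.0273] 0.6056277108190978
```

View pics/s9z.png

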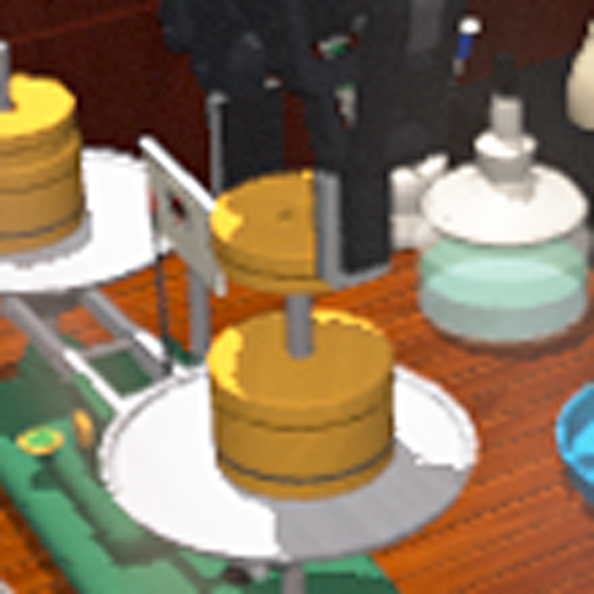

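View pics/w9z.png

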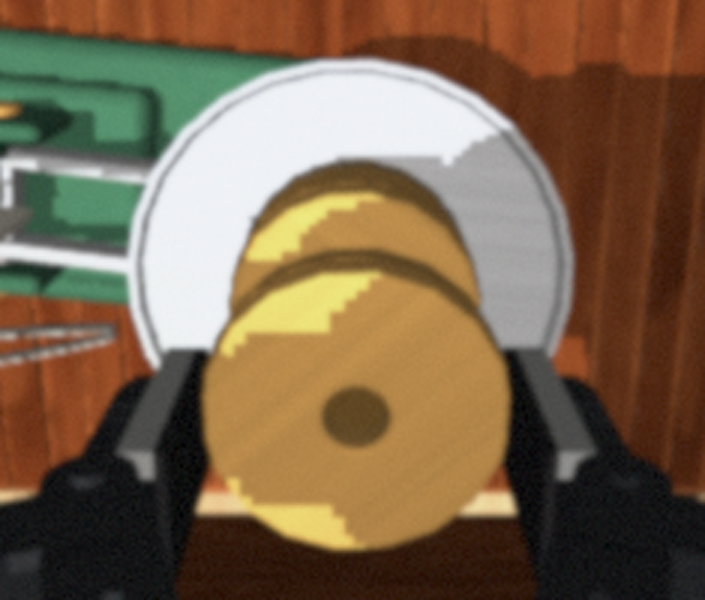

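Emit:
arm_command:
  series:
    - [0,0,2,0,0,0]
    - [0,0,2,0,0,0]
    - [0,0,0,0,0,0]
    - [0,0,0,0,0,0]

```text
time: 11.45
tcp_pos: [0.5226, -0.1014, 0.1948]
orientation: [[1.0, 0.003, 0.0], [0.003, -1.0, -0.001], [0.0, 0.001, -1.0]]
contact_force: [-1.1, 0.3, -2.8]
opening: 0.605
```

```bash
python3 look.py 10 side wrist; python3 - <<'E'
import cv2
s=cv2.imread("pics/side10.png")
cv2.imwrite("pics/s10z.png",cv2.resize(s[150:260,265:375],None,fx=5.4,fy=5.4,interpolation=cv2.INTER_CUBIC))
w=cv2.imread("pics/wrist10.png")
cv2.imwrite("pics/w10z.png",cv2.resize(w[125:325,200:435],None,fx=3,fy=3,interpolation=cv2.INTER_CUBIC))
E
```

```text
11.55 [ 0.5226 -0.1014  0.1948] [ 1.      0.0034  0.0005  0.0034 -1.     -0.0006  0.0005  0.0006 -1.    ] [ 0.319   0.6928 -2.0144] [-0.0089 -0.0243 -0.006 ] 0.6047587372512866
```

View pics/s10z.png

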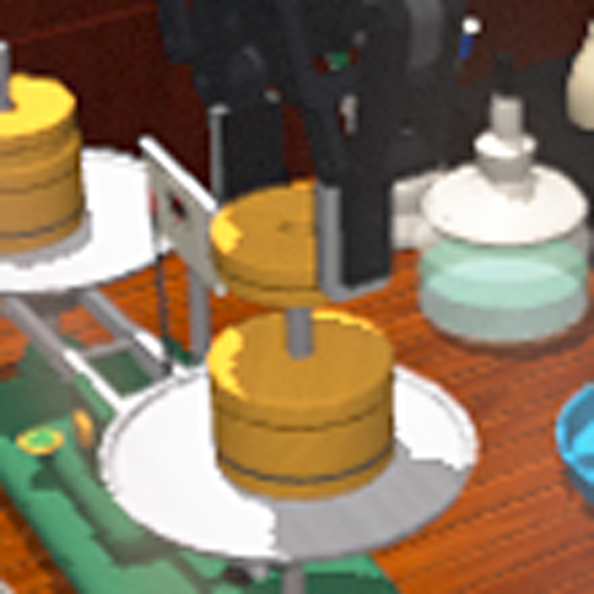

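View pics/w10z.png

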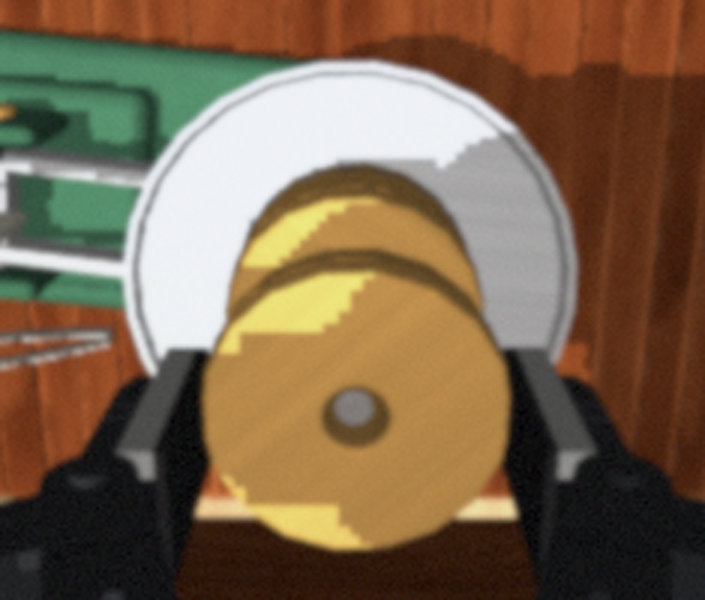

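Emit:
arm_command:
  series:
    - [-0.6,0,2,0,0,0]
    - [0,0,2,0,0,0]
    - [0,0,2,0,0,0]
    - [0,0,0,0,0,0]

```text
time: 12.05
tcp_pos: [0.5219, -0.1014, 0.1883]
orientation: [[1.0, 0.003, 0.0], [0.003, -1.0, -0.001], [0.0, 0.001, -1.0]]
contact_force: [0.8, 0.1, -2.4]
opening: 0.605
```

```bash
python3 look.py 11 wrist; python3 - <<'E'
import cv2
w=cv2.imread("pics/wrist11.png")
cv2.imwrite("pics/w11z.png",cv2.resize(w[165:325,200:435],None,fx=3,fy=3,interpolation=cv2.INTER_CUBIC))
E
```

```text
12.1 [ 0.522  -0.1014  0.1884] [ 1.      0.0035  0.0006  0.0035 -1.     -0.0006  0.0006  0.0006 -1.    ] [ 0.1162  0.0301 -2.2083] [ 0.0076  0.0014 -0.0263] 0.6012108941381286
```

View pics/w11z.png

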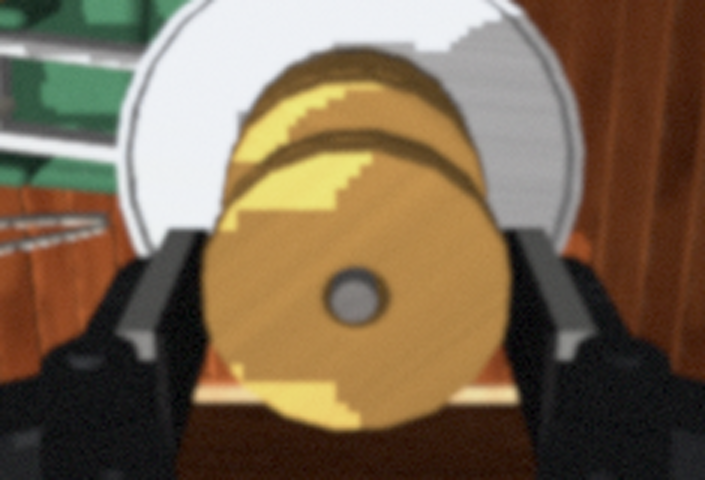

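Emit:
arm_command:
  series:
    - [0,0,3,0,0,0]
    - [0,0,3,0,0,0]
    - [0,0,3,0,0,0]
    - [0,0,3,0,0,0]
    - [0,0,3,0,0,0]
    - [0,0,3,0,0,0]
    - [0,0,2,0,0,0]
    - [0,0,0,0,0,0]

```text
time: 13.1
tcp_pos: [0.522, -0.1014, 0.1669]
orientation: [[1.0, 0.003, 0.0], [0.003, -1.0, -0.0], [0.0, 0.0, -1.0]]
contact_force: [-0.5, 0.2, -1.9]
opening: 0.606
```

Emit:
arm_command:
  series:
    - [0,0,1.5,0,0,0]
    - [0,0,1.5,0,0,0]
    - [0,0,1.5,0,0,0]
    - [0,0,0,0,0,0]
    - [0,0,0,0,0,0]

```text
time: 13.72
tcp_pos: [0.5223, -0.1015, 0.1629]
orientation: [[1.0, 0.003, 0.001], [0.003, -1.0, -0.001], [0.001, 0.001, -1.0]]
contact_force: [-0.2, 0.7, -0.9]
opening: 0.603
```

```bash
python3 look.py 12 wrist side; python3 - <<'E'
import cv2
w=cv2.imread("pics/wrist12.png")
cv2.imwrite("pics/w12z.png",cv2.resize(w[165:325,200:435],None,fx=3,fy=3,interpolation=cv2.INTER_CUBIC))
s=cv2.imread("pics/side12.png")
cv2.imwrite("pics/s12z.png",cv2.resize(s[150:260,265:375],None,fx=5.4,fy=5.4,interpolation=cv2.INTER_CUBIC))
E
```

```text
13.825 [ 0.5223 -0.1015  0.1629] [ 1.      0.0033  0.001   0.0033 -1.     -0.0008  0.001   0.0008 -1.    ] [-0.8853  0.3584 -0.7345] [0.0115 0.1605 0.0192] 0.6056919323947768
```

View pics/w12z.png

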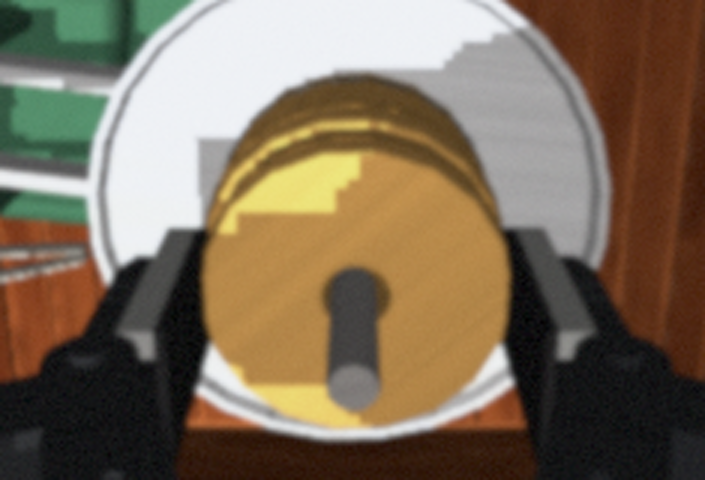

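View pics/s12z.png

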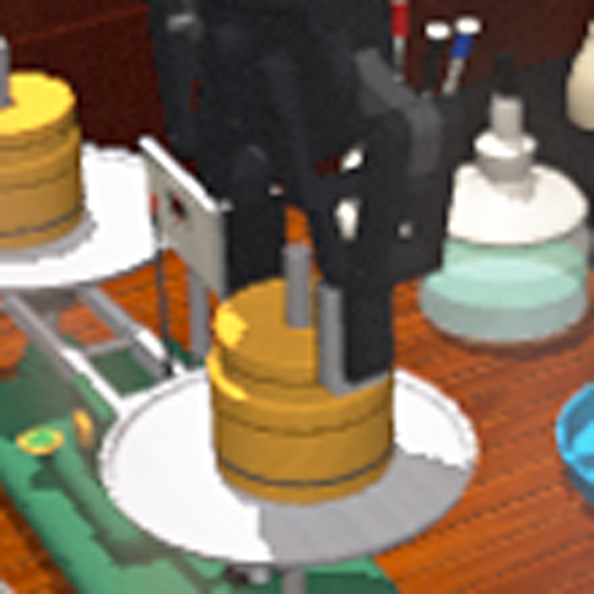

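Emit:
arm_command:
  series:
    - [0,0,1.5,0,0,0]
    - [0,0,1.5,0,0,0]
    - [0,0,1.5,0,0,0]
    - [0,0,1.5,0,0,0]
    - [0,0,1.5,0,0,0]
    - [0,0,0,0,0,0]

```text
time: 14.58
tcp_pos: [0.5224, -0.1015, 0.1552]
orientation: [[1.0, 0.003, 0.001], [0.003, -1.0, -0.001], [0.001, 0.001, -1.0]]
contact_force: [-0.7, -0.5, -0.1]
opening: 0.605
```

```bash
python3 look.py 13 side; python3 - <<'E'
import cv2
s=cv2.imread("pics/side13.png")
cv2.imwrite("pics/s13z.png",cv2.resize(s[145:265,245:375],None,fx=4.9,fy=4.9,interpolation=cv2.INTER_CUBIC))
E
```

```text
14.625 [ 0.5224 -0.1015  0.1552] [ 1.      0.0033  0.0011  0.0033 -1.     -0.001   0.0011  0.001  -1.    ] [-0.3428  0.6176 -0.1771] [0.0374 0.1908 0.0163] 0.608485808287211
```

View pics/s13z.png

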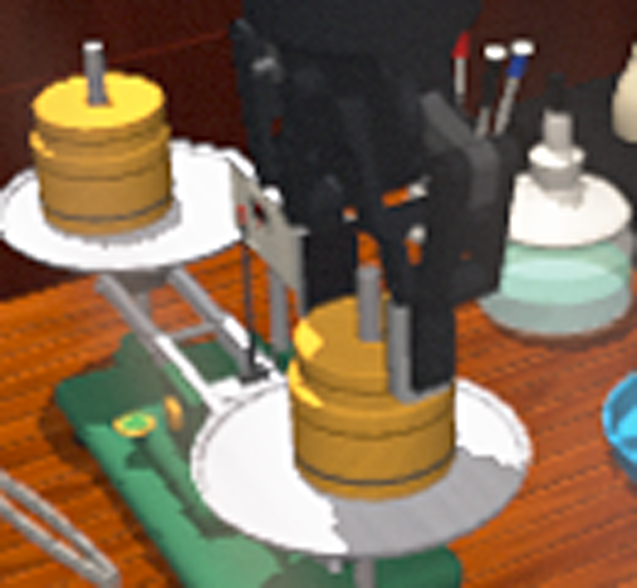

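Emit:
arm_command:
  series:
    - [0,0,0,0,0,0]
    - [0,0,0,0,0,0]
    - [0,0,0,0,0,0]
    - [0,0,0,0,0,0]
  hand: 0.74

```text
time: 15.12
tcp_pos: [0.5242, -0.1016, 0.1563]
orientation: [[1.0, 0.003, 0.005], [0.003, -1.0, -0.001], [0.005, 0.001, -1.0]]
contact_force: [0.0, -0.4, -0.3]
opening: 0.739
```

```bash
python3 look.py 14 side wrist; python3 - <<'E'
import cv2
s=cv2.imread("pics/side14.png")
cv2.imwrite("pics/s14z.png",cv2.resize(s[145:265,245:375],None,fx=4.9,fy=4.9,interpolation=cv2.INTER_CUBIC))
w=cv2.imread("pics/wrist14.png")
cv2.imwrite("pics/w14z.png",cv2.resize(w[165:325,200:435],None,fx=3,fy=3,interpolation=cv2.INTER_CUBIC))
E
```

```text
15.225 [ 0.5241 -0.1017  0.1562] [ 1.      0.0033  0.0049  0.0033 -1.     -0.0014  0.0049  0.0015 -1.    ] [ 0.1419  0.2676 -0.7107] [-0.003   0.0408 -0.0174] 0.7403657338920713
```

View pics/s14z.png

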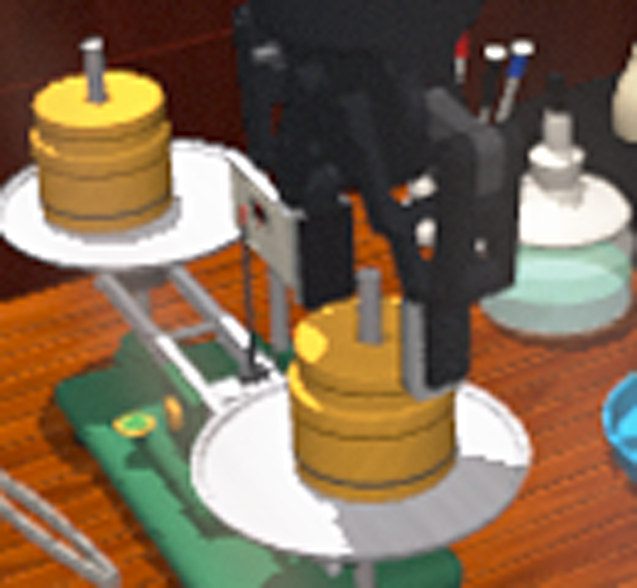

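View pics/w14z.png

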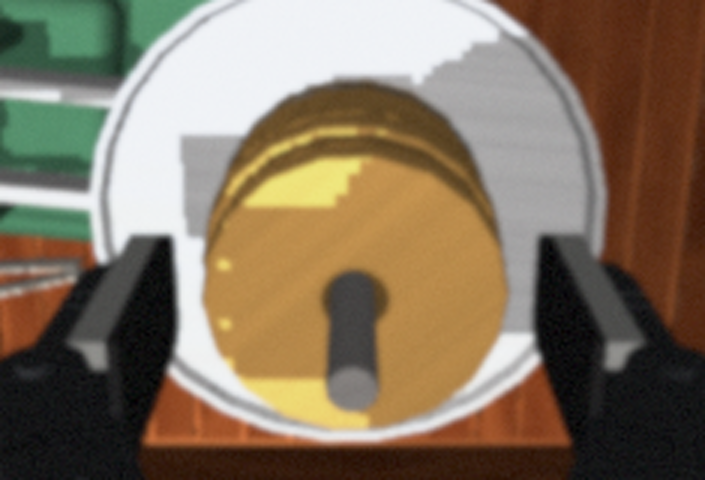

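Ring is released, flat on the brass and clear of both fingers, with the balance nearly level. Straight up.

Emit:
arm_command:
  series:
    - [0,0,-6,0,-0.2,0]
    - [0,0,-15,0,0,0]
    - [0,0,-25,0,0,0]
    - [0,0,-30,0,0,0]
    - [0,0,-35,0,0,0]
    - [0,0,-35,0,0,0]
    - [-40,0,0,0,0,0]
    - [-40,0,0,0,0,0]
    - [-20,0,0,0,0,0]
    - [0,0,0,0,0,0]
    - [0,0,0,0,0,0]
    - [0,0,0,0,0,0]

```text
time: 16.73
tcp_pos: [0.4259, -0.1003, 0.3188]
orientation: [[1.0, 0.007, 0.017], [0.007, -1.0, -0.005], [0.017, 0.006, -1.0]]
contact_force: [0.8, 0.3, 0.3]
opening: 0.741
```

```bash
python3 look.py 15 side wrist top; python3 - <<'E'
import cv2,numpy as np
s=cv2.imread("pics/side15.png")
cv2.imwrite("pics/s15z.png",cv2.resize(s[145:265,235:365],None,fx=4.9,fy=4.9,interpolation=cv2.INTER_CUBIC))
E
```

```text
16.875 [ 0.4256 -0.1003  0.3183] [ 0.9998  0.0071  0.0165  0.0072 -1.     -0.005   0.0165  0.0052 -0.9999] [-0.6415  0.2803 -0.2473] [-0.0041  0.0283  0.0006] 0.7369165917937515
```

View pics/s15z.png

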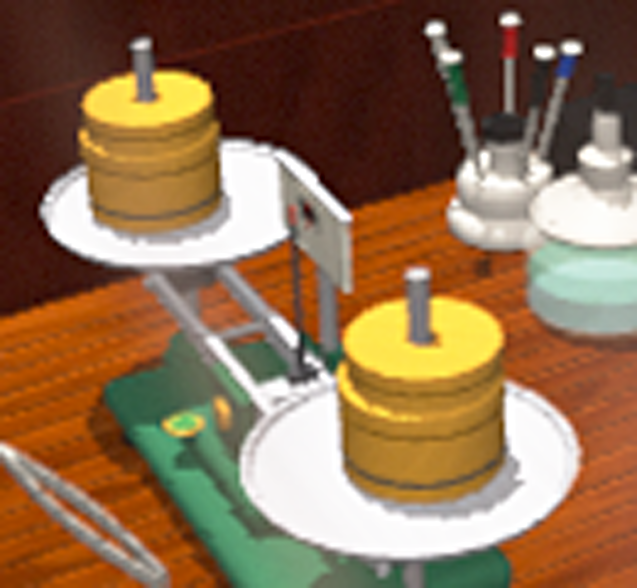

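View pics/wrist15.png

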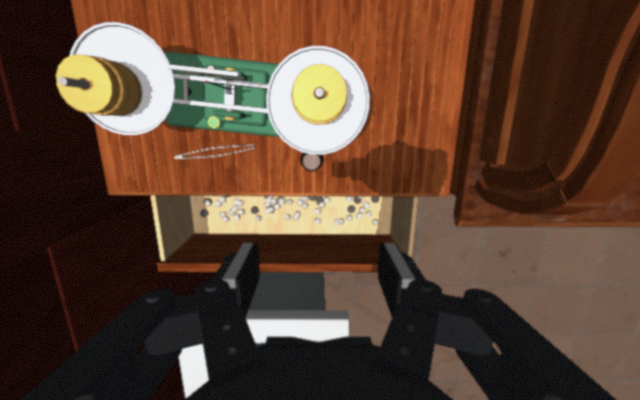

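Emit:
arm_command:
  series:
    - [0,0,0,0,0,0]
    - [0,0,0,0,0,0]
    - [0,0,0,0,0,0]
    - [0,0,0,0,0,0]
    - [0,0,0,0,0,0]
    - [0,0,0,0,0,0]
    - [0,0,0,0,0,0]
    - [0,0,0,0,0,0]
    - [0,0,0,0,0,0]
    - [0,0,0,0,0,0]

```text
time: 18.12
tcp_pos: [0.4259, -0.1002, 0.3178]
orientation: [[1.0, 0.008, 0.015], [0.008, -1.0, -0.004], [0.015, 0.004, -1.0]]
contact_force: [0.1, -0.4, -0.4]
opening: 0.741
```

```bash
python3 look.py 16 side wrist; python3 - <<'E'
import cv2
from h import *
np.set_printoptions(precision=4,suppress=True)
a=cv2.imread("pics/side15.png").astype(int);b=cv2.imread("pics/side16.png").astype(int)
d=np.abs(a-b).max(2)[145:265,235:365];print("max diff region",d.max(),(d>40).sum())
S=dict(np.load("pics/side15.npz"));W=dict(np.load("pics/wrist15.npz"))
y=lambda u,v:(235+(u+.5)/4.9-.5,145+(v+.5)/4.9-.5)
print("R",tri(S,y(418,273),W,(319.5,93)),"L",tri(S,y(142,43),W,(63.5,82.5)))
cv2.imwrite("pics/s16y.png",cv2.resize(cv2.imread("pics/side16.png")[168:225,283:312],None,fx=10,fy=10,interpolation=cv2.INTER_CUBIC))
E
```

```text
18.225 [ 0.426  -0.1002  0.3178] [ 0.9999  0.0075  0.0155  0.0076 -1.     -0.0041  0.0154  0.0043 -0.9999] [-0.2809 -0.2666  0.2986] [ 0.039   0.0387 -0.0362] 0.7375604693828431
max diff region 18 0
R (array([ 0.5201, -0.1031,  0.1656]), np.float64(0.002244591701632183)) L (array([0.5271, 0.1202, 0.1686]), np.float64(0.0022710348468374083))
```

View pics/s16y.png

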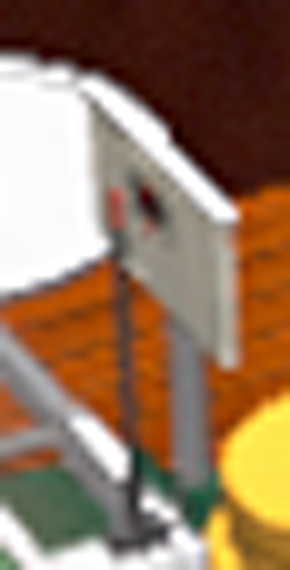

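```bash
python3 - <<'E'
import cv2
from h import *
np.set_printoptions(precision=4,suppress=True)
a=cv2.imread("pics/side0.png",0);b=cv2.imread("pics/side16.png",0)
S=dict(np.load("pics/side15.npz"))
def shift(box):
    x0,y0,x1,y1=box; M=12
    f=8; A=cv2.resize(a[y0:y1,x0:x1],None,fx=f,fy=f,interpolation=cv2.INTER_CUBIC)
    B=cv2.resize(b[y0-M:y1+M,x0-M:x1+M],None,fx=f,fy=f,interpolation=cv2.INTER_CUBIC)
    r=cv2.matchTemplate(B,A,cv2.TM_CCOEFF_NORMED);_,m,_,l=cv2.minMaxLoc(r);return l[0]/f-M,l[1]/f-M,m
def rate(P):
    p=proj(S,P);q=proj(S,np.array(P)+[0,0,.01]);return (q-p)/10
print("left pan rim",[shift(bx) for bx in((242,178,260,206),(284,186,292,206),(250,192,284,210))],rate([.537,.1185,.085]))
print("right pan rim",[shift(bx) for bx in((280,224,302,250),(336,226,357,250),(300,236,336,256))],rate([.5156,-.1004,.105]))
E
```

```text
left pan rim [(-0.5, -4.5, 0.9790710806846619), (-1.375, -4.125, 0.9934573173522949), (-0.75, -4.625, 0.9510859251022339)] [-0.0401 -0.4259]
right pan rim [(0.375, 5.125, 0.9276178479194641), (0.0, 5.25, 0.9813361763954163), (0.25, 5.25, 0.9764300584793091)] [-0.0202 -0.501 ]
```

```bash
python3 -c "
from rig import ticket; print(ticket.job_done())"
```

```text
the job is handed in; nothing more can be done
None
```

I took the upper ring off the left weight and threaded it on the right weight's stem. I lowered it until the wrist force showed the brass carrying it, with the pan near level, then let go. The job was handed in at about 18 s, and no verdict is reported.

**Placement:** the last pictures show one ring lying flat on each weight. The gripper had backed off about 0.15 m from the balance and was touching nothing.

**Beam:** two pictures about 1.3 s apart show no movement of the balance. Two checks of its level disagreed slightly:
- **Pan-rim shifts in the side view:** about 0.005 rad.
- **Rougher triangulation of the stem ends:** about 0.014 rad.

Both mean the left pan is slightly up, and both are inside the 0.025 limit.

**Forces:** at the end of each call, and in the readings between, the hand's push on the pan was no more than about 2.5 N. I did not record force within a call.

**Bystanders:** nothing came near them and they looked unmoved, though I did not measure their positions.

**Stem position:** the wrist and side cameras disagreed by 2–3 mm about where the bare stem stood. I shifted the ring about 2 mm to follow the side view, and it threaded on the first try without touching the stem's end.

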